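# Wedge the gel-casting table level and set the spare combs

## Task

Get the gel caster ready for pouring: first push the levelling wedge under the free edge of the sagging platform until it jams tight and the platform is level against its stops, and leave it there. Then take every spare comb from the blue stand and set each fully down, upright, in an empty pair of slots of the tray, leaving the combs already there where they are and the bottle, beaker and tip box alone. If the wedge gets knocked loose, drive it tight again.

Things in the scene. Friction and masses are not known exactly. Their poses are not given: they have to be found in the camera images.
- caster: fixed grey frame of the casting table, 178 (x) x 330 (y) mm, 46 mm high; side rails, and a steel stop post and tab at each corner of its open end. Origin on the bench under the tray's centre; +y runs from the open end (free edge) to the hinge end, z up. Hinge axis along x at y = 142, z = 29 mm
- platform (a joint): sag of the hinged platform, rad: 0 = level, against its stops; 0.042 = free edge down on its rests. It sinks by its own weight (1 kg) unless held; its edge bears down with 4.5 to 6 N. A wedge takes a push of about 6 to 10 N while the edge rises, then climbs steeply at the stops; a last push of about 20 N jams it and friction holds it
- edge (a point): middle of the underside of the platform's rounded free edge (150 mm wide, plate 10 mm thick): 24 mm above the bench when level, 12 mm when sagging. Axes as for tray. Beneath it is free space 120 mm inward and 55 mm to either side of the middle; the lip between edge and tray is 35 mm wide
- tray (a point): centre of the white tray on the platform, at its wall tops (82 mm over the bench when level). x along the slots, y from free edge to hinge, z up; tips with the platform. Walls 8 mm thick at x = +-62 mm have six facing pairs of slots at y = -100, -60, -20, 20, 60, 100 mm, 7.5 wide, 30 deep, open on top. A seated comb's origin is at z = 0, x = 0 +-4 mm. Tray floor at z = -42
- wedge: dark grey-black levelling wedge, 160 mm long (x), 40 mm wide (y, parallel sides), 130 g, lying flat. Origin: centre of its flat underside; +x points to the thin tip (5 mm high, at x = +80 mm); it rises evenly to 33 mm at the heel (x = -80 mm)
- stand: fixed blue comb stand, 150 (x) x 190 (y) mm; notched walls at x = +-62 mm, tops 64 mm above the bench; four slots 7.5 wide, 30 deep at y = -63, -21, 21, 63 mm. A comb in it has its bar along the stand's x, its origin 64 mm above the bench. Origin on the bench under the centre
- comb1: spare comb, black plastic, 60 g: grip bar 140 (x) x 12 (y) x 16 (z) mm; under it a toothed plate 4 thick, 128 long, whose ends reach 28 mm down and fit the slots (lower edge rounded); teeth 40 mm down in the middle 108 mm. Origin: centre of the bar's underside; x along the bar, z up. Up to four stand upright in the stand (absent: None)
- comb2: another spare comb, as comb1
- comb3: another spare comb, as comb1
- comb4: another spare comb, as comb1
- set1: comb of the same shape already in a tray slot (one or two are there, the absent ones read None). Origin and axes as for comb1
- set2: another comb already set, as set1
- set3: another comb already set, as set1
- set4: another comb already set, as set1
- set5: another comb already set, as set1
- set6: another comb already set, as set1
- bottle: bystander: clear plastic bottle with a cap, 70 mm across, 150 mm tall, origin under its base
- beaker: bystander: glass beaker, 72 mm across, 90 mm tall, origin under its base
- tipbox: bystander: closed pipette-tip box, 85 x 120 x 66 mm, origin under its base

How it is judged:
On the way, in this order (a step that is already met when the one before it is completed fails the run):
1. the wedge, pushed under the free edge, is jammed tight and holds the platform level (value of joint platform below 0.004 rad and contact force between wedge and platform above 7 N), for 0.05 s.
2. every spare comb is seated in a slot of the tray (z of comb1 in the frame of tray between -0.004 and 0.004 m and x of comb1 in the frame of tray between -0.009 and 0.009 m and y of comb1 in the frame of tray between -0.108 and 0.108 m and angle between each of comb1, comb2, comb3, comb4's own z axis and vertical below 0.12 rad and angle between the x axis of each of comb1, comb2, comb3, comb4 and the x axis of tray, either way round below 0.06 rad and z of comb2 in the frame of tray between -0.004 and 0.004 m and x of comb2 in the frame of tray between -0.009 and 0.009 m and y of comb2 in the frame of tray between -0.108 and 0.108 m and z of comb3 in the frame of tray between -0.004 and 0.004 m and x of comb3 in the frame of tray between -0.009 and 0.009 m and y of comb3 in the frame of tray between -0.108 and 0.108 m and z of comb4 in the frame of tray between -0.004 and 0.004 m and x of comb4 in the frame of tray between -0.009 and 0.009 m and y of comb4 in the frame of tray between -0.108 and 0.108 m), for 0.3 s.
At the end, for the whole second after the job is handed in: Wedge flat on the bench under the free edge, pressing on the platform with over 4 N; platform within 0.008 rad of level; every spare comb and every comb there before upright in a slot, bar down on the wall tops (within 4 mm, centred within 9 mm); all at rest (all of step 2 and value of joint platform below 0.008 rad and contact force between wedge and platform above 4 N and angle between wedge's own z axis and vertical below 0.08 rad and height (world z) of wedge below 0.004 m and z of set1 in the frame of tray between -0.004 and 0.004 m and x of set1 in the frame of tray between -0.009 and 0.009 m and y of set1 in the frame of tray between -0.108 and 0.108 m and angle between each of set1, set2, set3, set4, set5, set6's own z axis and vertical below 0.12 rad and angle between the x axis of each of set1, set2, set3, set4, set5, set6 and the x axis of tray, either way round below 0.06 rad and z of set2 in the frame of tray between -0.004 and 0.004 m and x of set2 in the frame of tray between -0.009 and 0.009 m and y of set2 in the frame of tray between -0.108 and 0.108 m and z of set3 in the frame of tray between -0.004 and 0.004 m and x of set3 in the frame of tray between -0.009 and 0.009 m and y of set3 in the frame of tray between -0.108 and 0.108 m and z of set4 in the frame of tray between -0.004 and 0.004 m and x of set4 in the frame of tray between -0.009 and 0.009 m and y of set4 in the frame of tray between -0.108 and 0.108 m and z of set5 in the frame of tray between -0.004 and 0.004 m and x of set5 in the frame of tray between -0.009 and 0.009 m and y of set5 in the frame of tray between -0.108 and 0.108 m and z of set6 in the frame of tray between -0.004 and 0.004 m and x of set6 in the frame of tray between -0.009 and 0.009 m and y of set6 in the frame of tray between -0.108 and 0.108 m and linear speed of each of comb1, comb2, comb3, comb4, set1, set2, set3, set4, set5, set6, wedge below 0.02 m/s); the robot touches nothing.
It fails at once if a comb that was already set is pulled up out of its slot (z of any of set1, set2, set3, set4, set5, set6 in the frame of tray above 0.015 m).
It fails at once if the bottle is pushed away or knocked over (distance of bottle from where it was at the start of the episode above 0.03 m or angle between bottle's own z axis and vertical above 0.35 rad).
It fails at once if the beaker is pushed away or knocked over (distance of beaker from where it was at the start of the episode above 0.03 m or angle between beaker's own z axis and vertical above 0.35 rad).
It fails at once if the tipbox is pushed away or knocked over (distance of tipbox from where it was at the start of the episode above 0.03 m or angle between tipbox's own z axis and vertical above 0.35 rad).
Of set1, set2, set3, set4, set5, set6 only 1 to 2 are there at a start; the rules pass over those that are not, and their reading is None.
Of comb1, comb2, comb3, comb4 only 3 to 4 are there at a start; the rules pass over those that are not, and their reading is None.
At some moment in a run one of wedge may be knocked a few centimetres aside while the robot is not near it.
It also fails if it takes over 210 s, if anything falls off the work surface, if the arm or the gripper's body presses on something with over 40 N, if the wrist force passes 120 N, or if a joint passes its speed limit or range.

## Robot

A 7-joint arm with a two-finger parallel gripper is mounted at the origin on the work surface. World frame = base frame: x ahead of the robot, y to its left, z up, the work surface at z = 0. Lengths are in m, angles in rad, forces in N, time in s.
With the tool pointing down it reaches from about 0.375 to 0.925 m from the base axis. Payload 3.1 kg.
Tool frame: the origin (TCP) lies midway between the tips of the shut fingers; the grasp point (between the pads) lies 19 mm behind it; x points along the fingers, y is the direction in which the jaws open and shut, and the axes are right-handed (so a half turn about x gives the same grasp; the last joint's range is limited). The gripper opens to 85 mm and grips with 20 to 120 N. Pads are 22 mm wide; open, the fingers measure 114 mm over their backs; the gripper's body (76 mm by 85 mm) begins 54 mm behind the grasp point. The pads swing forward as they close: fully open they stand 13 mm farther back than shut.
Start: joints at [-1.312, 0.383, 0.044, 1.598, -0.018, 1.161, -0.05], TCP at [0.227, 0.609, 0.199] pointing down, gripper open.
Joint ranges: [-2.61, 2.61], [-0.41, 2.15], [-1.48, 1.57], [0, 2.5], [-1.57, 4.71], [0.05, 1.97], [-2.85, 2.85]. Speed limits (rad/s): [2.79, 2.79, 3.14, 3.14, 3.14, 3.14, 3.14].

## Interface

Orientations are given as a rotation vector (axis times angle).
In Python, from cell import ctrl gives the robot as it stands. The module is installed in compiled form; this text tells all that it offers. Calls block until the motion is done:
- ctrl.move_ptp(position, orientation): joint-space move of the TCP to a pose.
- ctrl.servo_line(position, speed=0.15, orientation=None, threshold=None): straight line of the TCP; orientation=None keeps the orientation; speed is the mean speed in m/s. With threshold (N) it stops when the force on the tool has changed by that much, and returns True; else False.
- ctrl.move_j(angles): joint-space move.
- ctrl.set_gripper(opening, grasp_force=None): finger opening in m; grasp_force is the grip in N (None keeps the last); returns when the fingers have stopped.
- ctrl.dwell(seconds).
- ctrl.inverse_kinematics(position, orientation): joint angles nearest the present ones, or None.
- ctrl.sense(): the state.
- ctrl.read_camera(name): name is "scene" or "top" or "wrist"; returns a dict with "pixels" (420x560x3 uint8, red, green, blue), "fx", "fy", "cx", "cy" (pixels), "k1" (the pictures are not rectified: a ray, as slopes to the right and down, at radius r is drawn at 1 + k1 r^2 times it, then the intrinsics apply), "rvec" (rotation vector, rad) and "tvec" (3), from world to camera coordinates, as OpenCV has them. Camera axes: x right, y down, z forward; pixel columns grow to the right and rows downward; lengths in m; the calibration is good to about 2 mm. A picture is of the moment at which its call begins. There is no depth.
A pose or a line that the arm cannot do raises ctrl.PlanningError and nothing moves.
- ctrl.finish_job(): hands the job in, once; it reports no verdict.
The state is a dict: "time_s": time; "joint_pos": joint angles; "dq": joint speeds; "effort": joint torques, N m; "tcp_pos": TCP position; "eef_rot": TCP orientation; "force": force on the tool from outside, world axes, zero at the start; "wrist_torque": the same for the moment, N m; "opening": finger opening in m.
Only numpy, scipy, OpenCV 4.12 (cv2) and the standard library are available. Lean on these libraries where they do the work, as an engineer would, in place of code of your own. Each camera call takes 0.05 s, during which the arm holds its last target.

## Working session

There is one attempt and no reset: what is moved stays moved. The work goes in short steps, each a Python script; the robot and the scene stay as the last script left them, time stands still between calls to the robot, and variables do not carry over. Pictures are saved under pics/ and viewed, and the job is handed in when it is done.

```bash
ls; mkdir -p pics; python3 - <<'E'
from cell import ctrl
import cv2
s=ctrl.sense();print({k:s[k] for k in('time_s','tcp_pos','eef_rot','force','opening')})
for n in("scene","top","wrist"):
    d=ctrl.read_camera(n);cv2.imwrite(f"pics/{n}0.png",d["pixels"][:,:,::-1]);print(n,{k:d[k] for k in d if k!="pixels"})
E
```

```text
pics
{'time_s': 0.0, 'tcp_pos': array([0.22666068, 0.60809182, 0.19795529]), 'eef_rot': array([ 0.27780122,  1.55297127, -0.28200001]), 'force': array([ 0.19344488,  0.02564063, -0.38258064]), 'opening': 0.08534628246868389}
scene {'fx': 496.1154835972563, 'fy': 496.1154835972563, 'cx': 283.6255488280123, 'cy': 218.1425517968531, 'k1': -0.07037756506945723, 'rvec': array([ 2.01386067,  0.73366814, -0.44360676]), 'tvec': array([-0.37840426, -0.11348046,  1.56800056])}
top {'fx': 519.4203271874103, 'fy': 519.4203271874103, 'cx': 280.59101321356104, 'cy': 216.63762439636048, 'k1': -0.1089195611241883, 'rvec': array([ 2.10922764, -2.13948266,  0.18849764]), 'tvec': array([-0.03189636,  0.55815512,  1.41065943])}
wrist {'fx': 348.8605542930698, 'fy': 348.8605542930698, 'cx': 276.2639831455852, 'cy': 211.47672335951881, 'k1': 0.001164600233509964, 'rvec': array([-2.34787981, -1.63263112, -0.26439538]), 'tvec': array([-0.64785992, -0.04202648,  0.38066161])}
```

View pics/scene0.png

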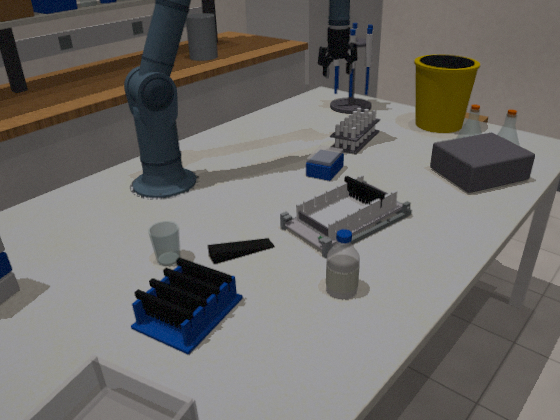

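View pics/top0.png

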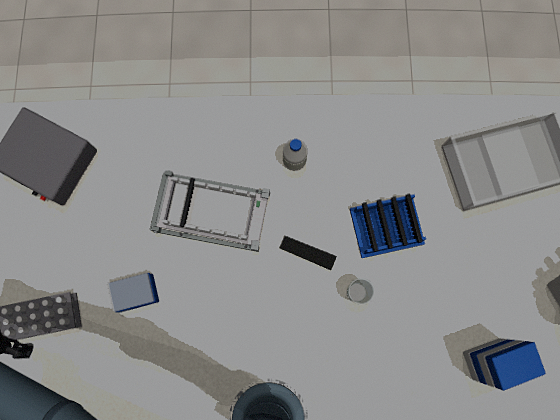

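View pics/wrist0.png

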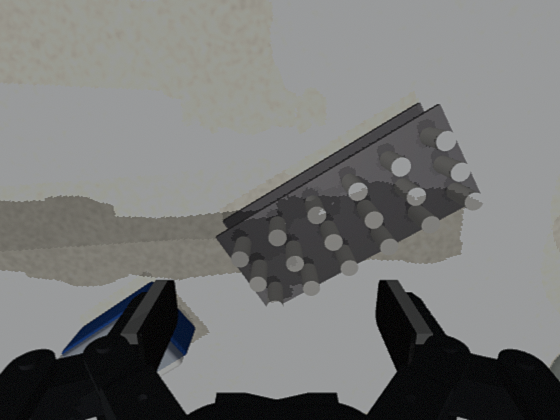

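The top view shows the caster centred near (210,210) with its open end to the right, the wedge at (308,252), the stand with four combs at (387,225), the bottle at (294,150), the beaker at (357,290), the tip box at (133,292) and one set comb at (188,203). Next I'll write the helpers and enlarge the view.

```bash
cat > h.py <<'E'
import numpy as np, cv2
from cell import ctrl
from scipy.spatial.transform import Rotation as R
def und(d,uv):
    uv=np.atleast_2d(np.asarray(uv,float))
    K=np.array([[d["fx"],0,d["cx"]],[0,d["fy"],d["cy"]],[0,0,1]])
    return cv2.undistortPoints(uv[:,None],K,np.array([d["k1"],0,0,0.]))[:,0]
def ray(d,uv):
    n=und(d,uv);Rm=R.from_rotvec(d["rvec"]).as_matrix()
    c=-Rm.T@d["tvec"];return c,np.c_[n,np.ones(len(n))]@Rm
def cast(d,uv,z):
    c,v=ray(d,uv);return c+v*((z-c[2])/v[:,2])[:,None]
def proj(d,P):
    K=np.array([[d["fx"],0,d["cx"]],[0,d["fy"],d["cy"]],[0,0,1]])
    return cv2.projectPoints(np.atleast_2d(P).astype(float),d["rvec"],d["tvec"],K,np.array([d["k1"],0,0,0.]))[0][:,0]
def crop(d,x0,x1,y0,y1,k,f):
    im=d["pixels"][y0:y1,x0:x1,::-1];cv2.imwrite(f,cv2.resize(im,None,fx=k,fy=k,interpolation=cv2.INTER_CUBIC))
E
python3 - <<'E'
from h import *
d=ctrl.read_camera("top");crop(d,140,440,120,320,2.6,"pics/c1.png")
hsv=cv2.cvtColor(d["pixels"],cv2.COLOR_RGB2HSV)
print(cast(d,[[308,252],[210,210],[387,225]],0))
# blue
m=cv2.inRange(hsv,(100,120,40),(130,255,255));m[:, :330]=0;m[280:]=0
c=cv2.findContours(m,0,1)[0];c=max(c,key=cv2.contourArea);r=cv2.minAreaRect(c);print("stand",r)
k=cv2.inRange(d["pixels"],(0,0,0),(50,50,50))
for c in cv2.findContours(k,0,1)[0]:
    if cv2.contourArea(c)>80: print(cv2.contourArea(c),cv2.minAreaRect(c))
d=ctrl.read_camera("scene");crop(d,120,420,160,360,2.6,"pics/c2.png")
E
```

```text
[[ 0.46231098 -0.11713848  0.        ]
 [ 0.58974511  0.16669548  0.        ]
 [ 0.53758711 -0.34938922  0.        ]]
stand ((387.82940673828125, 225.48236083984375), (51.41250991821289, 67.13996887207031), 77.47119140625)
933.5 ((267.5, 406.0), (26.0, 49.0), 90.0)
737.5 ((42.159183502197266, 401.4515380859375), (111.5294189453125, 30.176471710205078), 28.07248878479004)
230.5 ((502.9178466796875, 357.74542236328125), (30.399002075195312, 56.762733459472656), 32.55000305175781)
164.0 ((485.7736511230469, 354.8166198730469), (27.841140747070312, 51.463321685791016), 31.159303665161133)
464.0 ((12.867165565490723, 347.0757751464844), (37.19158935546875, 21.103778839111328), 23.428695678710938)
161.5 ((75.45159149169922, 311.1456604003906), (11.906615257263184, 34.0734977722168), 1.6846843957901)
721.0 ((307.5, 252.5), (55.89429473876953, 14.669931411743164), 21.801406860351562)
223.5 ((369.3592834472656, 227.13807678222656), (49.603363037109375, 11.33938980102539), 68.74949645996094)
244.0 ((383.7935791015625, 223.96917724609375), (49.603363037109375, 12.271394729614258), 68.74949645996094)
552.0 ((402.7353515625, 220.4412078857422), (50.204872131347656, 26.92145347595215), 75.96376037597656)
189.5 ((187.31980895996094, 202.29803466796875), (5.034534454345703, 49.46430587768555), 12.72435474395752)
752.5 ((74.81526947021484, 173.90921020507812), (12.927891731262207, 68.25926208496094), 31.13897132873535)
```

View pics/c1.png

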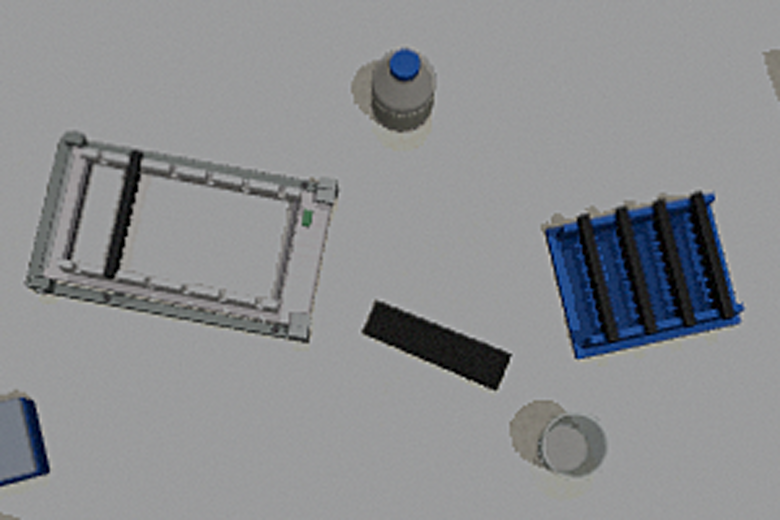

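View pics/c2.png

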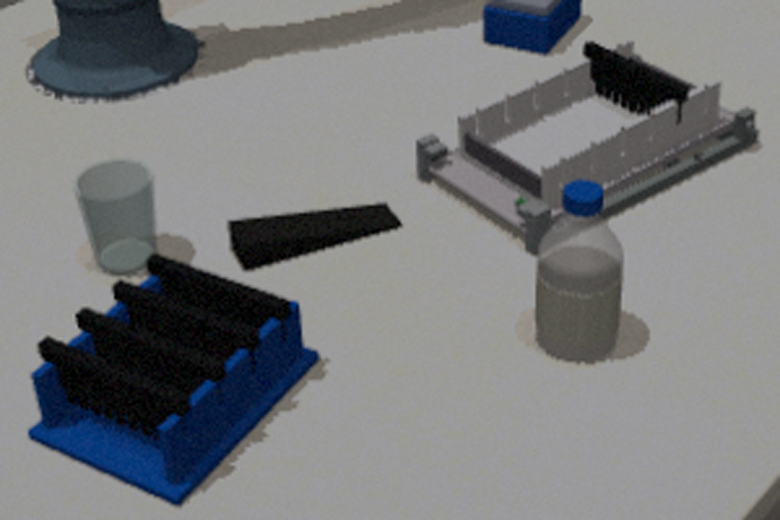

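```bash
cat >> h.py <<'E'
def ori(a):
    c,s=np.cos(a),np.sin(a)
    return R.from_matrix(np.array([[0,c,s],[0,s,-c],[-1,0,0.]])).as_rotvec()
def cam_in_tool():
    s=ctrl.sense();d=ctrl.read_camera("wrist");T=R.from_rotvec(s["eef_rot"]).as_matrix()
    Rm=R.from_rotvec(d["rvec"]).as_matrix();return T.T@(-Rm.T@d["tvec"]-s["tcp_pos"]),T.T@Rm.T
E
python3 - <<'E'
from h import *
np.set_printoptions(precision=4,suppress=True)
c,M=cam_in_tool();print(c);print(M)
d=ctrl.read_camera("top")
g=lambda L:np.array([[x/2.6+140,y/2.6+120] for x,y in L])
print("frame corners@46",cast(d,g([(62,138),(338,182),(308,340),(28,285)]),.046))
print("wedge corners",cast(d,g([(378,301),(511,354),(497,388),(363,335)]),.01))
print("stand bars@80",cast(d,g([(584,217),(614,340),(621,209),(651,333),(658,201),(688,325),(696,194),(733,317)]),.08))
print("setbar@.09",cast(d,g([(138,153),(109,276)]),.095))
for a in np.arange(-180,180,30):
    for P in ([.5,-.12,.3],[.52,-.35,.3],[.6,.17,.3]):
        q=ctrl.inverse_kinematics(P,ori(np.radians(a)));print(a,P,None if q is None else np.round(q,2))
E
```

```text
[-0.1736 -0.0003 -0.0826]
[[ 0.0012 -0.3205  0.9473]
 [ 1.      0.0009 -0.001 ]
 [-0.0005  0.9473  0.3205]]
frame corners@46 [[ 0.6914  0.2957  0.046 ]
 [ 0.6361 -0.0107  0.046 ]
 [ 0.4626  0.0233  0.046 ]
 [ 0.5266  0.3285  0.046 ]]
wedge corners [[ 0.509  -0.0527  0.01  ]
 [ 0.448  -0.198   0.01  ]
 [ 0.4109 -0.1814  0.01  ]
 [ 0.4714 -0.0356  0.01  ]]
stand bars@80 [[ 0.586  -0.2735  0.08  ]
 [ 0.4536 -0.2996  0.08  ]
 [ 0.5942 -0.3137  0.08  ]
 [ 0.4604 -0.3392  0.08  ]
 [ 0.6024 -0.3541  0.08  ]
 [ 0.4682 -0.379   0.08  ]
 [ 0.6095 -0.3957  0.08  ]
 [ 0.4758 -0.4276  0.08  ]]
setbar@.09 [[0.6598 0.2015 0.095 ]
 [0.5271 0.2299 0.095 ]]
-180 [0.5, -0.12, 0.3] [-1.22  0.18  1.54  1.83 -0.19  1.31 -2.77]
-180 [0.52, -0.35, 0.3] [-0.39  0.62  1.38  1.57 -0.61  1.46 -2.12]
-180 [0.6, 0.17, 0.3] [-0.51  0.27  0.21  1.55 -0.06  1.33  2.84]
-150 [0.5, -0.12, 0.3] [-1.2   0.09  1.46  1.83 -0.1   1.3  -2.33]
-150 [0.52, -0.35, 0.3] [-0.39  0.62  1.38  1.57 -0.61  1.46 -1.59]
-150 [0.6, 0.17, 0.3] [-1.27  0.61  1.38  1.58 -0.6   1.45 -2.47]
-120 [0.5, -0.12, 0.3] [-1.2   0.09  1.46  1.83 -0
[... 1217 characters left out ...]
] [ 0.32  0.27  0.26  1.54 -0.07  1.33  1.63]
60 [0.6, 0.17, 0.3] [-0.69  0.28  0.43  1.56 -0.12  1.33  0.8 ]
90 [0.5, -0.12, 0.3] [-0.83  0.03  1.02  1.83 -0.03  1.3   1.77]
90 [0.52, -0.35, 0.3] [ 0.67  0.28 -0.17  1.52  0.05  1.34  2.06]
90 [0.6, 0.17, 0.3] [-0.66  0.27  0.39  1.56 -0.11  1.33  1.31]
120 [0.5, -0.12, 0.3] [-0.81  0.03  1.    1.83 -0.03  1.3   2.29]
120 [0.52, -0.35, 0.3] [ 1.16  0.38 -0.82  1.5   0.28  1.38  2.41]
120 [0.6, 0.17, 0.3] [-0.61  0.27  0.32  1.55 -0.09  1.33  1.82]
150 [0.5, -0.12, 0.3] [-0.78  0.03  0.97  1.83 -0.03  1.3   2.82]
150 [0.52, -0.35, 0.3] [-0.39  0.62  1.38  1.57 -0.61  1.46 -2.64]
150 [0.6, 0.17, 0.3] [-0.56  0.27  0.27  1.55 -0.07  1.33  2.33]
```

```bash
python3 - <<'E'
from h import *
np.set_printoptions(precision=4,suppress=True)
ctrl.move_ptp([.52,.06,.3],ori(-.2))
d=ctrl.read_camera("wrist");cv2.imwrite("pics/w1.png",d["pixels"][:,:,::-1])
np.save("w1.npy",d,allow_pickle=True)
k=cv2.inRange(d["pixels"],(0,0,0),(50,50,50))
for c in cv2.findContours(k,0,1)[0]:
    if cv2.contourArea(c)>300: print(cv2.contourArea(c),cv2.minAreaRect(c))
print(ctrl.sense()["time_s"],ctrl.sense()["joint_pos"])
E
```

```text
35887.0 ((279.5, 349.5), (139.0, 559.0), 90.0)
2640.0 ((261.42718505859375, 282.90087890625), (26.64324951171875, 105.94593811035156), 13.109208106994629)
1537.5 ((323.5, 6.0), (12.0, 145.0), 90.0)
2.65 [-0.8349  0.0576  0.6715  1.7987 -0.0371  1.2984 -0.351 ]
```

View pics/w1.png

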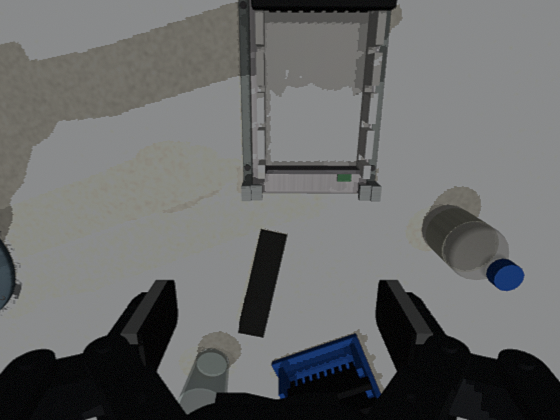

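```bash
python3 - <<'E'
from h import *
d=np.load("w1.npy",allow_pickle=True).item()
crop(d,220,420,0,215,2.75,"pics/c3.png");crop(d,220,320,215,350,4,"pics/c4.png")
E
```

```text
(no output)
```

View pics/c3.png

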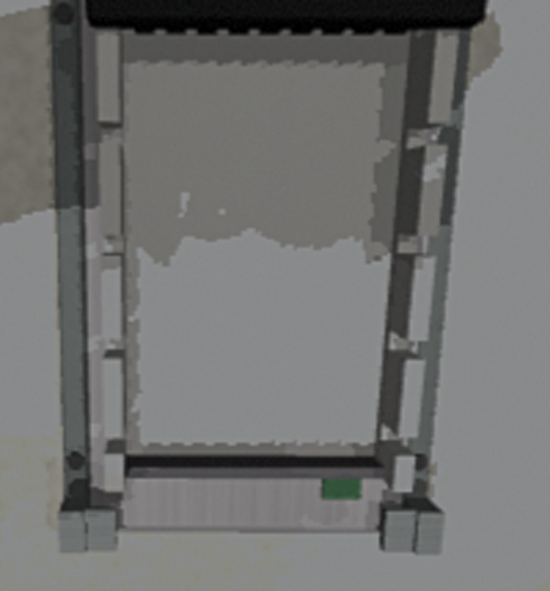

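View pics/c4.png

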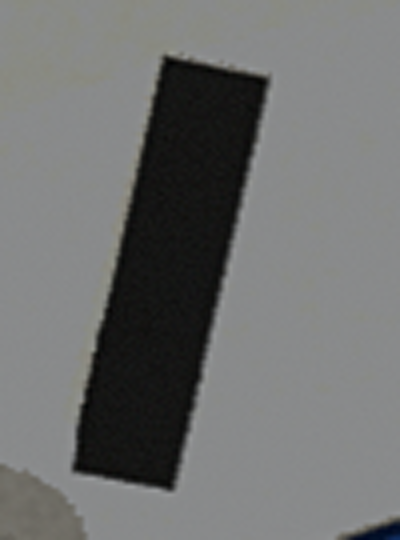

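```bash
python3 - <<'E'
from h import *
np.set_printoptions(precision=4,suppress=True)
d=np.load("w1.npy",allow_pickle=True).item()
g=lambda L,x,y,k:np.array([[a/k+x-.5+.5/k,b/k+y-.5+.5/k] for a,b in L])
g3=lambda L:g(L,220,0,2.75)
post=cast(d,g3([(60,551),(442,553)]),.046);print("post",post,np.linalg.norm(post[0]-post[1]))
v=post[1]-post[0];print("x dir deg",np.degrees(np.arctan2(v[1],v[0])), "mid",post.mean(0))
e=cast(d,g3([(128,528),(380,531)]),.020);print("edge",e);v=e[1]-e[0];print(np.degrees(np.arctan2(v[1],v[0])))
for y,pl,pr in((-100,(115,458),(403,458)),(-60,(112,346),(403,344)),(-20,(108,246),(409,244)),(20,(106,132),(421,133))):
    z=.082-(.142-y/1000)*.042
    p=cast(d,g3([pl,pr]),z);v=p[1]-p[0];print(y,p[0],p[1],np.linalg.norm(v),np.degrees(np.arctan2(v[1],v[0])),p.mean(0))
g4=lambda L:g(L,220,215,4)
t=cast(d,g4([(163,56),(269,77)]),.004);h=cast(d,g4([(74,470),(173,490)]),.033)
print("tip",t,"heel",h);t=t.mean(0);h=h.mean(0);v=t-h;print("tip mid",t,"heel mid",h,np.linalg.norm(v[:2]),np.degrees(np.arctan2(v[1],v[0])))
E
```

```text
post [[ 0.4665  0.0239  0.046 ]
 [ 0.6407 -0.0115  0.046 ]] 0.17777564677494
x dir deg -11.51602745011292 mid [0.5536 0.0062 0.046 ]
edge [[ 0.4976  0.0217  0.02  ]
 [ 0.6184 -0.0038  0.02  ]]
-11.91237226894928
-100 [0.5028 0.0667 0.0718] [0.6224 0.043  0.0718] 0.12187304644582854 -11.21373621835687 [0.5626 0.0549 0.0718]
-60 [0.5114 0.1123 0.0735] [0.6273 0.0901 0.0735] 0.11805997066827696 -10.842471562277264 [0.5693 0.1012 0.0735]
-20 [0.5179 0.15   0.0752] [0.6335 0.1278 0.0752] 0.11774063941402775 -10.877429207639496 [0.5757 0.1389 0.0752]
20 [0.5258 0.1897 0.0769] [0.6419 0.1663 0.0769] 0.11849368879059209 -11.413423295052047 [0.5838 0.178  0.0769]
tip [[ 0.4766 -0.0351  0.004 ]
 [ 0.5127 -0.0506  0.004 ]] heel [[ 0.4121 -0.182   0.033 ]
 [ 0.447  -0.1981  0.033 ]]
tip mid [ 0.4946 -0.0429  0.004 ] heel mid [ 0.4296 -0.1901  0.033 ] 0.16094402576246508 66.14502144613303
```

```bash
cat >> h.py <<'E'
U=np.array([np.cos(np.radians(78.5)),np.sin(np.radians(78.5)),0]); X=np.array([U[1],-U[0],0])
EDGE=np.array([.558,.009,0])
AX=np.radians(-11.5)
E
python3 - <<'E'
from h import *
np.set_printoptions(precision=4,suppress=True)
d=ctrl.read_camera("top");print("beaker",cast(d,[[357,291]],0.045), "bottle",cast(d,[[295,152]],.1))
w=np.array([np.cos(np.radians(66.15)),np.sin(np.radians(66.15)),0])
c=(np.array([.4946,-.0429,0])+np.array([.4296,-.1901,0]))/2
g=c-.045*w; a=np.radians(66.15-90)
ctrl.set_gripper(.07,60)
ctrl.move_ptp(list(g+[0,0,.12]),ori(a))
print(ctrl.servo_line(list(g+[0,0,.004]),.06,threshold=6),ctrl.sense()["tcp_pos"])
ctrl.set_gripper(.03,60);s=ctrl.sense();print(s["opening"],s["force"],s["tcp_pos"])
d=ctrl.read_camera("wrist");cv2.imwrite("pics/w2.png",d["pixels"][:,:,::-1])
E
```

```text
beaker [[ 0.3467 -0.248   0.045 ]] bottle [[ 0.731  -0.0826  0.1   ]]
False [ 0.4442 -0.1577  0.0043]
0.03012882603844485 [-0.4204  0.4397 -0.6091] [ 0.4439 -0.1577  0.004 ]
```

View pics/w2.png

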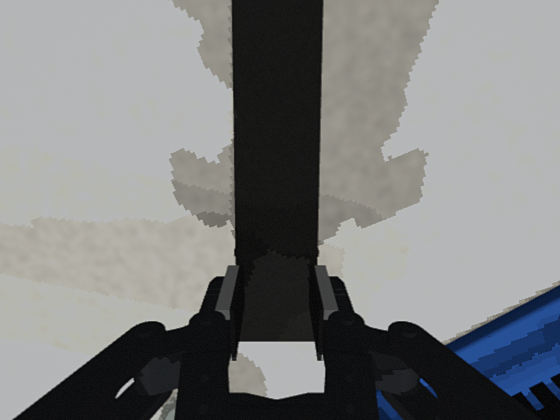

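```bash
python3 - <<'E'
from h import *
np.set_printoptions(precision=4,suppress=True)
ctrl.set_gripper(.0,60);s=ctrl.sense();print(s["opening"],s["force"],s["tcp_pos"])
d=ctrl.read_camera("wrist");cv2.imwrite("pics/w3.png",d["pixels"][:,:,::-1])
E
```

```text
4.999926154746436e-05 [-0.2785 -0.0986 -0.2426] [ 0.4439 -0.1577  0.004 ]
```

View pics/w3.png

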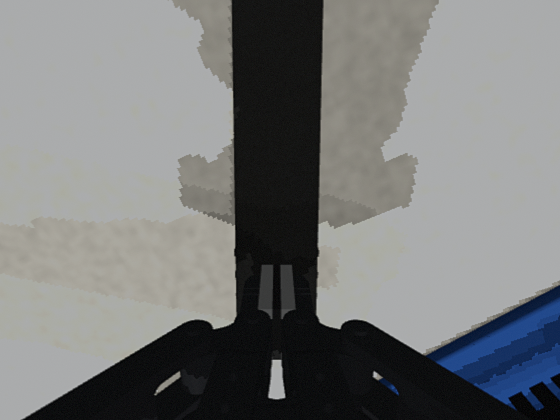

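```bash
python3 - <<'E'
from h import *
np.set_printoptions(precision=4,suppress=True)
d=ctrl.read_camera("wrist");s=ctrl.sense()
print("tcp px",proj(d,s["tcp_pos"]))
d2=ctrl.read_camera("top");crop(d2,240,400,180,330,4,"pics/c5.png");print(proj(d2,s["tcp_pos"]))
k=cv2.inRange(d2["pixels"],(0,0,0),(50,50,50));
h=ctrl.read_camera("scene");crop(h,140,340,160,320,3.5,"pics/c6.png");print(proj(h,s["tcp_pos"]))
E
```

```text
tcp px [[276.125  251.8027]]
[[322.3379 258.0146]]
[[224.3869 254.6488]]
```

View pics/c5.png

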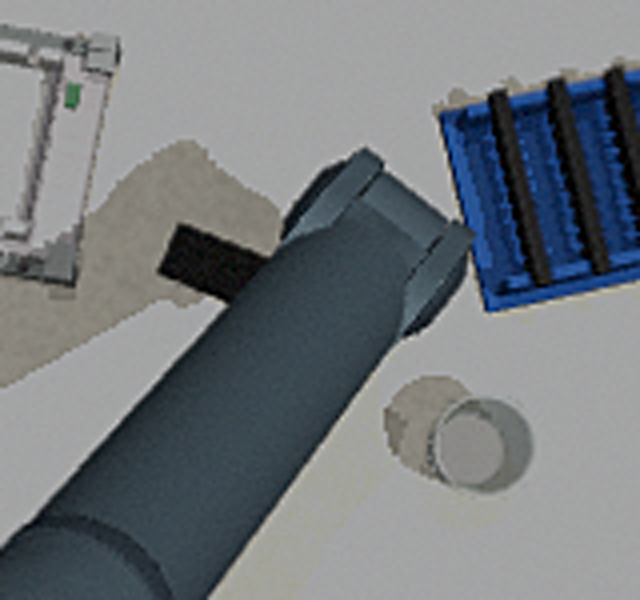

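View pics/c6.png

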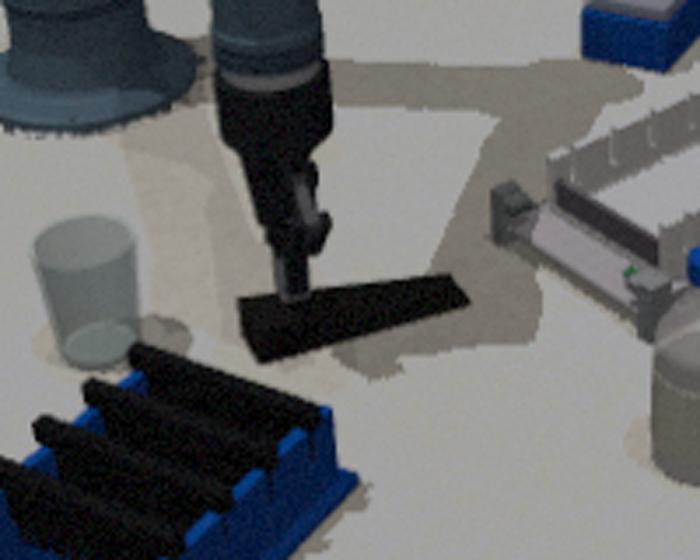

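```bash
python3 - <<'E'
from h import *
np.set_printoptions(precision=4,suppress=True)
s=ctrl.sense();ctrl.servo_line(list(s["tcp_pos"]+[0,0,.06]),.05);s=ctrl.sense();print(s["tcp_pos"],s["force"])
d=ctrl.read_camera("wrist");print("tcp px",proj(d,s["tcp_pos"]));cv2.imwrite("pics/w4.png",d["pixels"][:,:,::-1])
h=ctrl.read_camera("scene");crop(h,140,340,160,320,3.5,"pics/c7.png");p=proj(h,s["tcp_pos"]);print((p-[140,160])*3.5)
E
```

```text
[ 0.4436 -0.1576  0.0637] [-0.8285  0.5059 -0.5306]
tcp px [[276.1359 251.8342]]
[[287.7733 259.3099]]
```

View pics/w4.png

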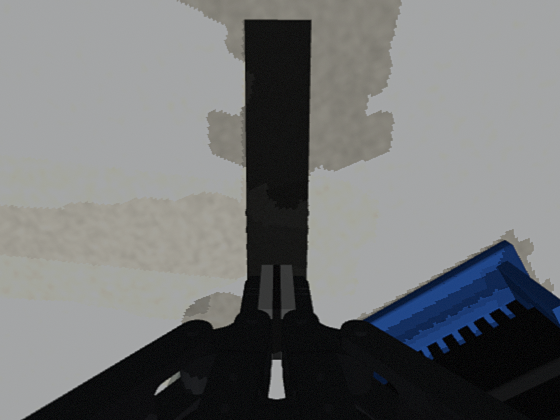

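View pics/c7.png

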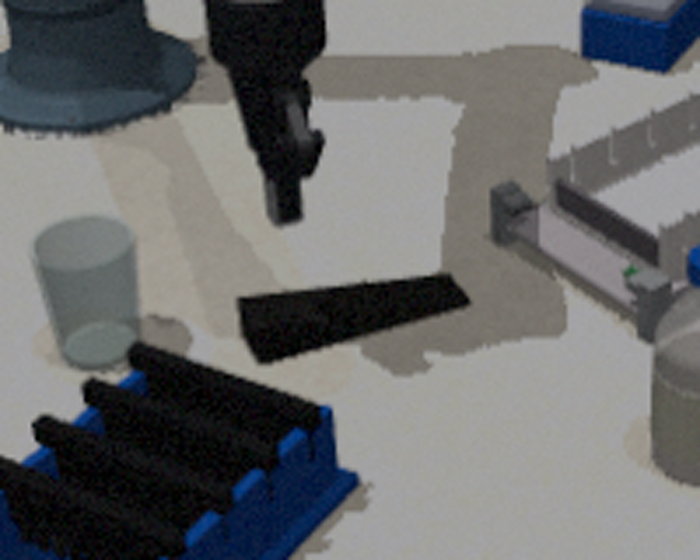

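```bash
python3 - <<'E'
from h import *
s=ctrl.sense();d=ctrl.read_camera("wrist");h=ctrl.read_camera("scene")
for dz in np.arange(0,.05,.005):
    P=s["tcp_pos"]+[0,0,dz];print(round(dz,3),proj(d,P)[0].round(1),((proj(h,P)-[140,160])*3.5)[0].round(1))
E
```

```text
0.0 [276.2 251.8] [287.7 259.4]
0.005 [276.2 255.9] [287.1 253.2]
0.01 [276.1 260.2] [286.5 247. ]
0.015 [276.1 264.7] [285.8 240.8]
0.02 [276.1 269.4] [285.2 234.5]
0.025 [276.1 274.4] [284.6 228.2]
0.03 [276.1 279.7] [283.9 221.9]
0.035 [276.  285.3] [283.3 215.5]
0.04 [276.  291.3] [282.6 209.2]
0.045 [276.  297.6] [282.  202.8]
```

The fingertips look about 25–30 mm short of the reported TCP in both the scene and wrist views. I'll check the true tip height by touching bare bench.

```bash
python3 - <<'E'
from h import *
np.set_printoptions(precision=4,suppress=True)
ctrl.move_ptp([.41,-.03,.09],ori(-.416))
for z in np.arange(.03,-.045,-.005):
    r=ctrl.servo_line([.41,-.03,z],.02,threshold=4)
    s=ctrl.sense()
    if r: break
print(r,z,s["tcp_pos"],s["force"],s["time_s"])
ctrl.servo_line(list(s["tcp_pos"]+[0,0,.03]),.05)
E
```

```text
True -0.03500000000000002 [ 0.4104 -0.03   -0.0318] [-0.952   0.0879  5.0642] 17.65
```

Contact was at a reported z of −0.0318, so the real tips are about 31 mm short of the TCP. I'll correct for that and grip the wedge.

```bash
echo "L=.031  # real shut tip is this far above reported TCP" >> h.py
python3 - <<'E'
from h import *
np.set_printoptions(precision=4,suppress=True)
w=np.array([np.cos(np.radians(66.15)),np.sin(np.radians(66.15)),0])
c=(np.array([.4946,-.0429,0])+np.array([.4296,-.1901,0]))/2
g=c-.045*w; a=np.radians(66.15-90)
ctrl.set_gripper(.065,60)
ctrl.move_ptp(list(g+[0,0,.06]),ori(a))
print(ctrl.servo_line(list(g+[0,0,-.030]),.06,threshold=5),ctrl.sense()["tcp_pos"])
ctrl.set_gripper(.02,60);s=ctrl.sense();print(s["opening"],s["force"],s["tcp_pos"])
d=ctrl.read_camera("wrist");cv2.imwrite("pics/w5.png",d["pixels"][:,:,::-1])
E
```

```text
False [ 0.4443 -0.1577 -0.0297]
0.03897309709182352 [-0.007   1.0512  4.5625] [ 0.4445 -0.1579 -0.0295]
```

View pics/w5.png

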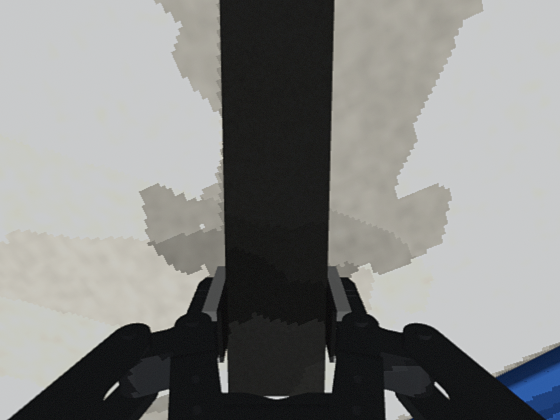

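```bash
python3 - <<'E'
from h import *
np.set_printoptions(precision=4,suppress=True)
s=ctrl.sense();p=s["tcp_pos"];print(s["time_s"])
ctrl.servo_line(list(p+[0,0,.004]),.04)
tgt=EDGE-.100*U-.045*U; z=p[2]+.004
ctrl.servo_line([tgt[0],tgt[1],z],.06,orientation=ori(AX))
s=ctrl.sense();print(s["opening"],s["force"],s["tcp_pos"])
d=ctrl.read_camera("wrist");np.save("w6.npy",d,allow_pickle=True);cv2.imwrite("pics/w6.png",d["pixels"][:,:,::-1])
h=ctrl.read_camera("scene");crop(h,180,420,160,330,3.3,"pics/c8.png")
E
```

```text
21.7167
0.03888849955141403 [-0.7251 -0.4102 -0.6122] [ 0.5285 -0.1333 -0.0256]
```

View pics/w6.png

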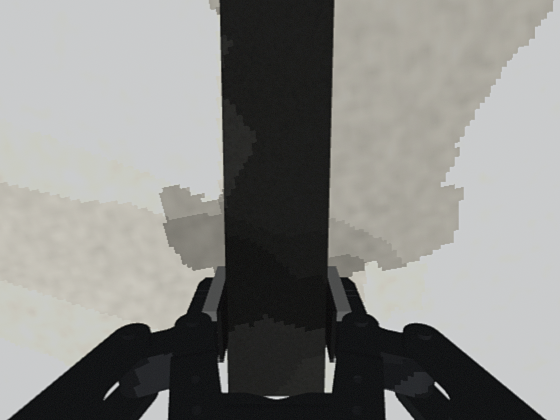

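View pics/c8.png

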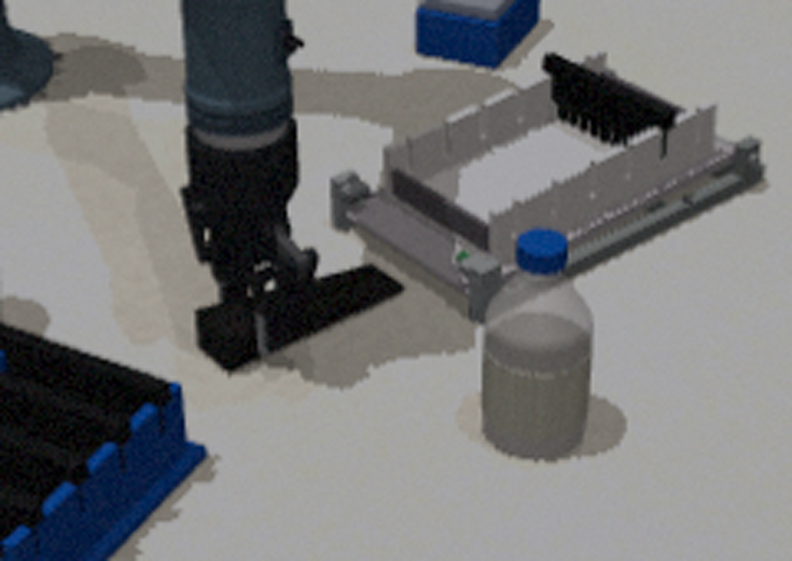

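```bash
python3 - <<'E'
from h import *
np.set_printoptions(precision=4,suppress=True)
p=ctrl.sense()["tcp_pos"]
print(ctrl.servo_line([p[0],p[1],-.0297],.02,threshold=5))
p=ctrl.sense()["tcp_pos"]
t=p+.045*U;print(ctrl.servo_line(list(t),.03,threshold=8))
s=ctrl.sense();print(s["force"],s["tcp_pos"])
ctrl.set_gripper(.06)
p=ctrl.sense()["tcp_pos"]
ctrl.servo_line(list(p+[0,0,.10]),.1)
b=p-.12*U
ctrl.servo_line([b[0],b[1],.08],.1)
d=ctrl.read_camera("wrist");np.save("w7.npy",d,allow_pickle=True);cv2.imwrite("pics/w7.png",d["pixels"][:,:,::-1])
print(ctrl.sense()["time_s"])
E
```

```text
True
False
[-0.3184 -2.744   4.556 ] [ 0.538  -0.0893 -0.0294]
28.5083
```

View pics/w7.png

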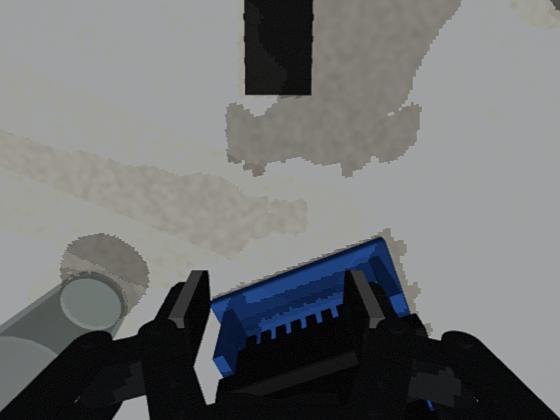

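```bash
python3 - <<'E'
from h import *
np.set_printoptions(precision=4,suppress=True)
d=np.load("w7.npy",allow_pickle=True).item()
h=cast(d,[[245.,95],[312,95.5]],.033);m=h.mean(0);print(h,m);r=m-EDGE;r[2]=0;print("along,lat",r@U,r@X)
v=h[1]-h[0];print(np.degrees(np.arctan2(v[1],v[0])),np.linalg.norm(v))
lat=r@X; st=EDGE+lat*X+(r@U-.035)*U
ctrl.set_gripper(.012,40)
ctrl.servo_line([st[0],st[1],.04],.1,orientation=ori(AX))
ctrl.servo_line([st[0],st[1],-.023],.05,threshold=5)
t0=st+.02*U
print(ctrl.servo_line([t0[0],t0[1],-.023],.03,threshold=4));s=ctrl.sense();print(s["force"],s["tcp_pos"])
t=EDGE+lat*X-.040*U
print(ctrl.servo_line([t[0],t[1],-.023],.02,threshold=22));s=ctrl.sense();f=s["force"];q=s["tcp_pos"]-EDGE;q[2]=0;print(f,f@U,s["tcp_pos"],"along",q@U,q@X,s["time_s"])
d=ctrl.read_camera("scene");cv2.imwrite("pics/s1.png",d["pixels"][:,:,::-1]);crop(d,180,420,160,330,3.3,"pics/c9.png")
E
```

```text
[[ 0.5111 -0.1209  0.033 ]
 [ 0.5505 -0.1291  0.033 ]] [ 0.5308 -0.125   0.033 ]
along,lat -0.13671359414861847 5.5449226572356665e-05
-11.77227856072639 0.040161013049943094
False
[-0.3174 -0.4527  0.3883] [ 0.5278 -0.1398 -0.023 ]
True
[ 0.2441 -1.2082  1.0181] -1.1352704988556497 [ 0.5455 -0.0498 -0.0231] along -0.06014197704574803 -0.0005426890783553448 36.875
```

View pics/c9.png

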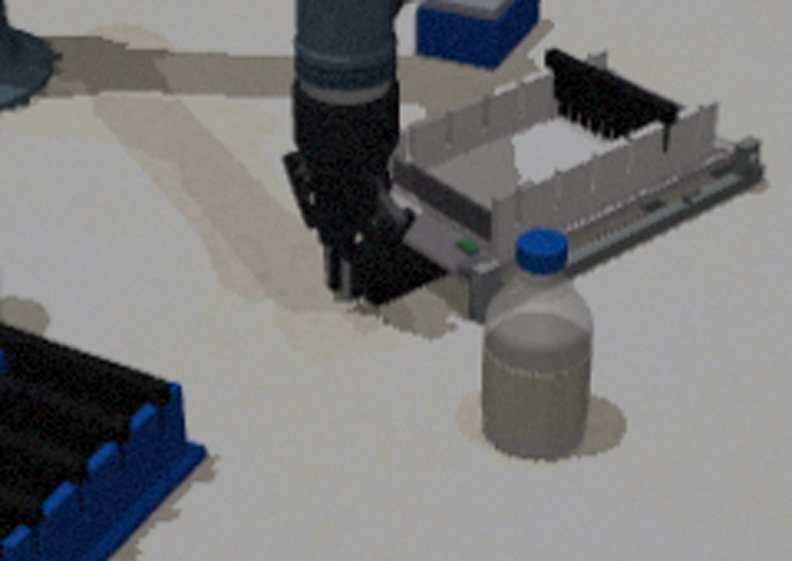

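```bash
python3 - <<'E'
from h import *
np.set_printoptions(precision=4,suppress=True)
s=ctrl.sense();p=s["tcp_pos"];t=p+.02*U
print(ctrl.servo_line([t[0],t[1],p[2]],.01,threshold=26));s=ctrl.sense();q=s["tcp_pos"]-EDGE;q[2]=0;print(s["force"],"along",q@U,s["time_s"])
b=s["tcp_pos"]-.06*U;ctrl.servo_line([b[0],b[1],p[2]],.08)
ctrl.servo_line([b[0],b[1],.12],.12)
d=ctrl.read_camera("wrist");print(ctrl.sense()["force"])
ctrl.move_ptp([.50,.06,.3],ori(-.2))
d=ctrl.read_camera("wrist");np.save("w8.npy",d,allow_pickle=True);crop(d,220,420,0,215,2.75,"pics/c10.png");cv2.imwrite("pics/w8.png",d["pixels"][:,:,::-1])
E
```

```text
False
[ -3.9731 -26.3234   0.3017] along -0.06029104810393304 39.0917
[-0.4574 -0.1296 -0.1   ]
```

View pics/c10.png

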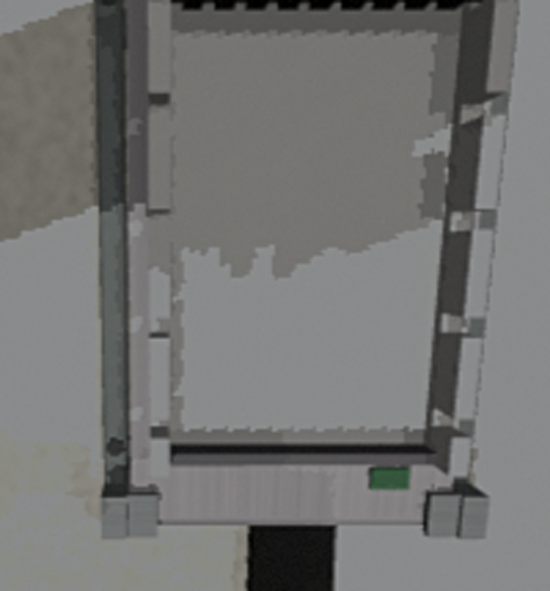

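View pics/w8.png

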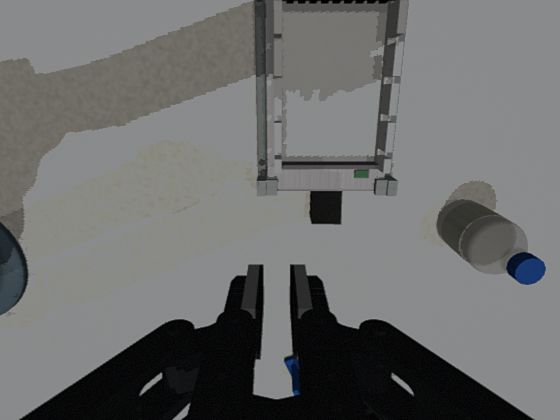

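```bash
python3 - <<'E'
from h import *
ctrl.move_ptp([.595,.23,.25],ori(-.2))
d=ctrl.read_camera("wrist");np.save("w9.npy",d,allow_pickle=True);cv2.imwrite("pics/w9.png",d["pixels"][:,:,::-1])
ctrl.move_ptp([.545,-.27,.25],ori(.19))
d=ctrl.read_camera("wrist");np.save("w10.npy",d,allow_pickle=True);cv2.imwrite("pics/w10.png",d["pixels"][:,:,::-1])
print(ctrl.sense()["time_s"],ctrl.sense()["joint_pos"])
E
```

```text
45.4 [-0.55249575  0.5933331   1.33535569  1.6843415  -0.59242103  1.3458243
  1.07875183]
```

View pics/w9.png

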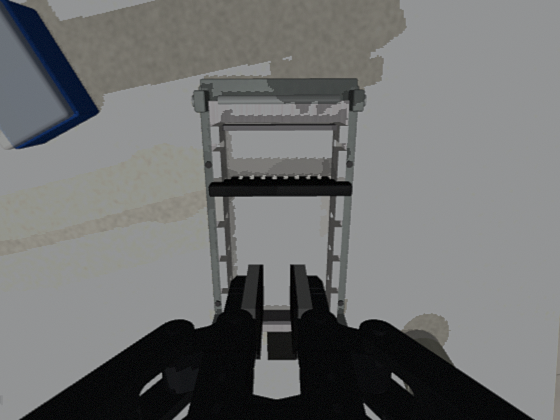

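View pics/w10.png

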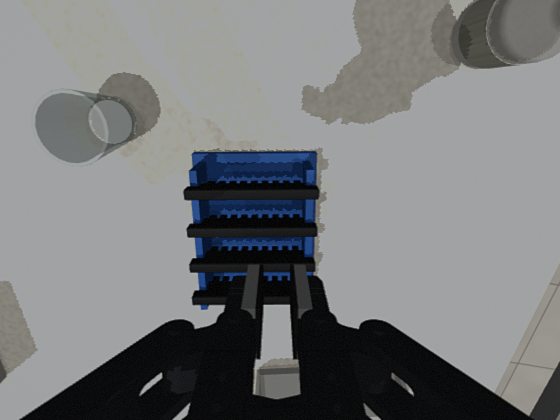

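```bash
python3 - <<'E'
from h import *
d=np.load("w10.npy",allow_pickle=True).item();crop(d,180,330,140,320,3.3,"pics/c11.png")
d=np.load("w9.npy",allow_pickle=True).item();crop(d,190,370,65,320,2.3,"pics/c12.png")
E
```

```text
(no output)
```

View pics/c11.png

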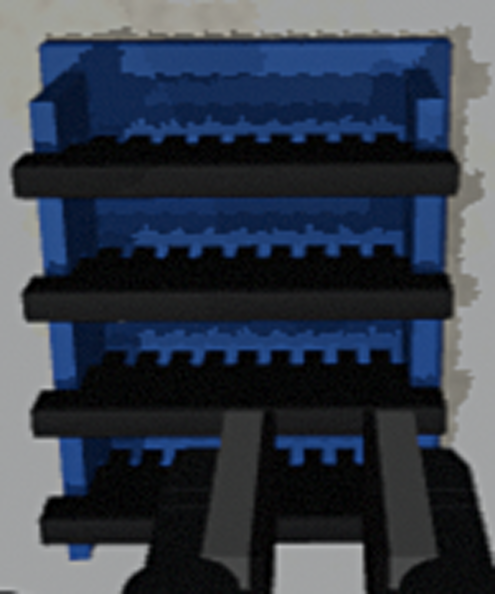

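View pics/c12.png

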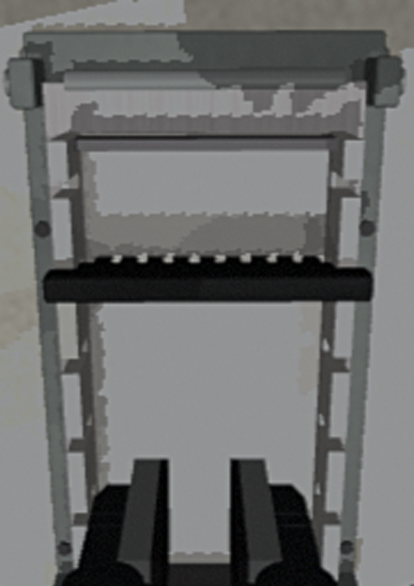

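```bash
python3 - <<'E'
from h import *
np.set_printoptions(precision=4,suppress=True)
d=np.load("w10.npy",allow_pickle=True).item()
g=lambda L,x,y,k:np.array([[a/k+x-.5+.5/k,b/k+y-.5+.5/k] for a,b in L])
for L in ([(16,195),(457,190)],[(27,320),(448,314)],[(36,436),(444,430)],[(44,543),(438,536)]):
    p=cast(d,g(L,180,140,3.3),.08);v=p[1]-p[0];v/=1;a=np.arctan2(v[1],v[0]);m=p.mean(0)+.006*np.array([-np.sin(a),np.cos(a),0])
    print(p[0],p[1],np.linalg.norm(v),np.degrees(a),"centre",m)
ctrl.move_ptp([.569,.10,.2],ori(AX))
d=ctrl.read_camera("wrist");np.save("w11.npy",d,allow_pickle=True);cv2.imwrite("pics/w11.png",d["pixels"][:,:,::-1])
crop(d,180,280,60,330,2.2,"pics/c13a.png")
im=d["pixels"][60:330,:,::-1]
im=np.hstack([cv2.resize(im[:,180:275],None,fx=3.2,fy=2.2),cv2.resize(im[:,285:390],None,fx=3.2,fy=2.2)]);im=cv2.convertScaleAbs(im,alpha=1.6);cv2.imwrite("pics/c13.png",im);print(im.shape)
E
```

```text
[ 0.457  -0.3067  0.08  ] [ 0.5914 -0.2788  0.08  ] 0.13723758858880855 11.744913918352907 centre [ 0.523  -0.2869  0.08  ]
[ 0.4651 -0.3481  0.08  ] [ 0.5981 -0.3199  0.08  ] 0.13595047179521833 11.955661463019432 centre [ 0.5303 -0.3281  0.08  ]
[ 0.4727 -0.3894  0.08  ] [ 0.6063 -0.361   0.08  ] 0.13652906918349328 12.021757613386205 centre [ 0.5383 -0.3693  0.08  ]
[ 0.4802 -0.4303  0.08  ] [ 0.6135 -0.4013  0.08  ] 0.13639918298067502 12.262087107467973 centre [ 0.5456 -0.41    0.08  ]
(594, 640, 3)
```

View pics/w11.png

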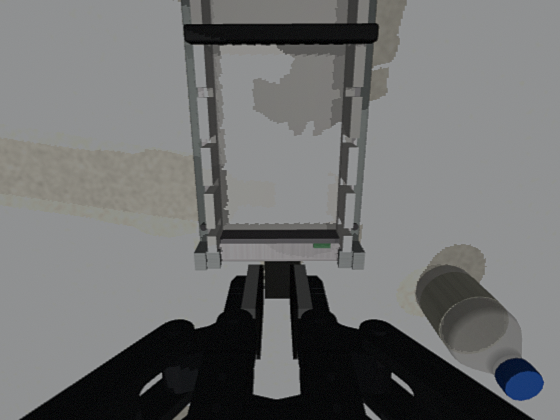

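View pics/c13.png

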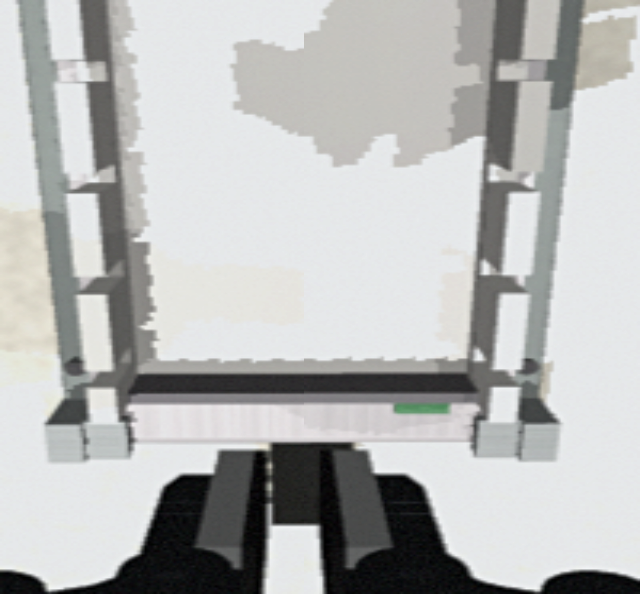

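```bash
python3 - <<'E'
from h import *
np.set_printoptions(precision=4,suppress=True)
d=np.load("w11.npy",allow_pickle=True).item()
A=[];B=[]
for y,l,r,cl,cr in((20,71.5,70.5,80,522),(-20,183.5,182,90,515),(-60,284,283,100,508),(-100,379.5,379,108,503)):
    p=cast(d,[[cl/3.2+180,l/2.2+60-.3],[(cr-304)/3.2+285,r/2.2+60-.3]],.082)
    m=p.mean(0);print(y,p[0],p[1],np.linalg.norm(p[1]-p[0]),np.degrees(np.arctan2(*(p[1]-p[0])[1::-1])),"tray centre est",(m-U*y/1000))
# set comb edges in w11: lower-y-top... print bar rect
k=cv2.inRange(d["pixels"],(0,0,0),(60,60,60))[:60]
for c in cv2.findContours(k,0,1)[0]:
    if cv2.contourArea(c)>300:
        pts=c[:,0,:].astype(float); print(cv2.boundingRect(c))
        low=[(u,pts[pts[:,0]==u][:,1].max()+.5) for u in (200,230,260,290,320,350,362)]
        up=[(u,pts[pts[:,0]==u][:,1].min()-.5) for u in (200,362)]
        P=cast(d,low,.098);print("lower edge",P);print("t",P@U-.006, np.degrees(np.arctan2(*(P[-1]-P[0])[1::-1])));
d=np.load("w9.npy",allow_pickle=True).item()
k=cv2.inRange(d["pixels"],(0,0,0),(60,60,60))[170:215]
for c in cv2.findContours(k,0,1)[0]:
    if cv2.contourArea(c)>300:
        pts=c[:,0,:].astype(float); print(cv2.boundingRect(c))
        low=[(u,pts[pts[:,0]==u][:,1].max()+170.5) for u in (215,240,280,320,345)]
        print("set t",cast(d,low,.098)@U-.006)
P=np.array([.5,0,0])
print(np.array([.580,.1585,0])@U)
E
```

```text
20 [0.5304 0.1908 0.082 ] [0.6454 0.1676 0.082 ] 0.11725191947406009 -11.41574439772055 tray centre est [0.5839 0.1596 0.082 ]
-20 [0.5224 0.1517 0.082 ] [0.6384 0.1285 0.082 ] 0.11831723763732488 -11.308544676493584 tray centre est [0.5844 0.1597 0.082 ]
-60 [0.5147 0.1133 0.082 ] [0.6313 0.0899 0.082 ] 0.1189090399157305 -11.380917267003037 tray centre est [0.585  0.1604 0.082 ]
-100 [0.5064 0.0737 0.082 ] [0.6244 0.0497 0.082 ] 0.12040744107186509 -11.468591918213596 tray centre est [0.5854 0.1597 0.082 ]
(183, 0, 196, 60)
lower edge [[0.5387 0.2228 0.098 ]
 [0.5598 0.2185 0.098 ]
 [0.5809 0.2142 0.098 ]
 [0.6019 0.2092 0.098 ]
 [0.623  0.2049 0.098 ]
 [0.6428 0.1907 0.098 ]
 [0.6526 0.1995 0.098 ]]
t [0.3198 0.3197 0.3197 0.319  0.319  0.309  0.3196] -11.584740729212294
(208, 0, 144, 45)
set t [0.3226 0.3226 0.3225 0.3225 0.3224]
0.27095146764437583
```

```bash
cat >> h.py <<'E'
C=np.array([.5846,.1598,0]); C=C+U*(.2735-C@U)
SA=np.radians(11.3)
COMB=np.array([[.523,-.2869,0],[.5303,-.3281,0],[.5383,-.3693,0],[.5456,-.41,0]])
G=.005   # tip below bar underside
def tz(zo): return zo-G-L     # reported TCP z for comb origin height zo
def st(m=""):
    s=ctrl.sense();print(m,"t=%.1f"%s["time_s"],"op=%.4f"%s["opening"],"F",s["force"].round(2),"p",s["tcp_pos"].round(4));return s
def pick(i):
    c=COMB[i];o=ori(SA-np.pi/2)
    ctrl.set_gripper(.032,60)
    ctrl.move_ptp([c[0],c[1],tz(.15)],o)
    print(ctrl.servo_line([c[0],c[1],tz(.064)],.06,threshold=5))
    st("down")
    ctrl.set_gripper(.004,60);s=st("grip")
    return s
def lift(i):
    c=COMB[i];p=ctrl.sense()["tcp_pos"];ctrl.servo_line([p[0],p[1],tz(.165)],.08);st("lift")
def over(y):
    p=C+U*y/1000;ctrl.servo_line([p[0],p[1],tz(.165)],.2,orientation=ori(AX-np.pi/2));st("over")
def ins(y,dy=0,dx=0,z=.0825,th=5):
    p=C+U*(y/1000+dy)+X*dx
    ctrl.servo_line([p[0],p[1],tz(.125)],.08)
    r=ctrl.servo_line([p[0],p[1],tz(z)],.025,threshold=th);s=st("ins %s"%r);print("origin z",s["tcp_pos"][2]+G+L);return r
def rel():
    ctrl.set_gripper(.026);p=ctrl.sense()["tcp_pos"];ctrl.servo_line([p[0],p[1],tz(.165)],.1);st("rel")
E
python3 - <<'E'
from h import *
ctrl.servo_line([.55,.05,.25],.2)
pick(0)
d=ctrl.read_camera("wrist");cv2.imwrite("pics/w12.png",d["pixels"][:,:,::-1])
E
```

```text
False
down t=50.6 op=0.0323 F [ 0.22  0.14 -0.3 ] p [ 0.5233 -0.2871  0.0284]
grip t=51.0 op=0.0110 F [-0.19  0.86  1.42] p [ 0.5233 -0.2872  0.0285]
```

View pics/w12.png

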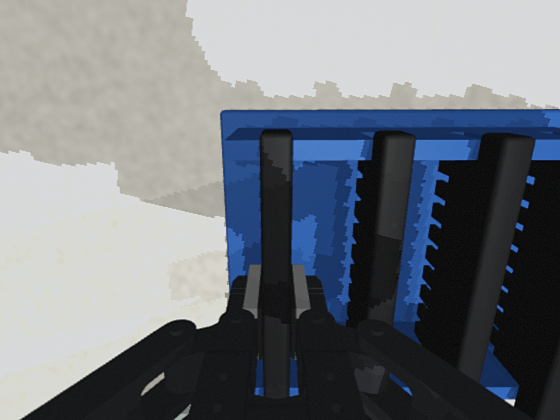

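The comb is gripped: the bar runs from (277,130) to (277,395) between the pads, and the opening is 11 mm. I'll lift it and set it in slot y=20.

```bash
python3 - <<'E'
from h import *
lift(0);over(20)
d=ctrl.read_camera("wrist");cv2.imwrite("pics/w13.png",d["pixels"][:,:,::-1])
r=ins(20)
d=ctrl.read_camera("wrist");cv2.imwrite("pics/w14.png",d["pixels"][:,:,::-1])
d=ctrl.read_camera("scene");crop(d,240,440,150,300,3.5,"pics/c15.png")
E
```

```text
lift t=52.4 op=0.0107 F [ 0.79  0.04 -1.09] p [ 0.5229 -0.2869  0.1283]
over t=54.9 op=0.0108 F [-0.16  0.12 -0.06] p [0.5886 0.1786 0.1291]
ins False t=57.5 op=0.0107 F [-0.21 -0.38 -0.41] p [0.5888 0.1797 0.0466]
origin z 0.08263655503669143
```

View pics/w14.png

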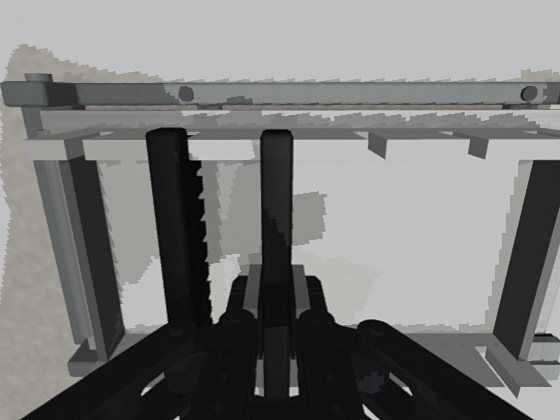

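View pics/c15.png

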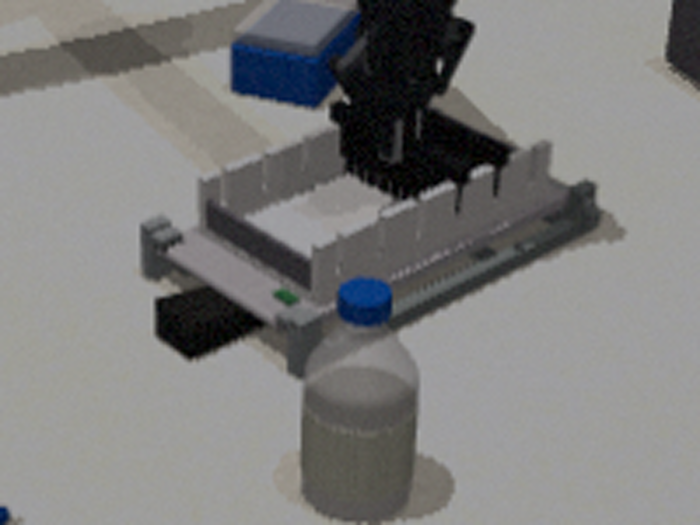

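The comb dropped in with no contact force, with its plate down in the slot next to the set comb, and the wedge is still in place. I'll release it and fetch the next one.

```bash
python3 - <<'E'
from h import *
rel()
s=pick(1)
if .009<s["opening"]<.014:
    lift(1);over(-20)
    if not ins(-20):
        rel()
d=ctrl.read_camera("wrist");cv2.imwrite("pics/w15.png",d["pixels"][:,:,::-1])
d=ctrl.read_camera("scene");crop(d,240,440,150,300,3.5,"pics/c16.png")
E
```

```text
rel t=58.9 op=0.0260 F [-0.23 -0.07 -0.12] p [0.5882 0.1799 0.1283]
False
down t=62.5 op=0.0323 F [0.1  0.59 0.79] p [ 0.5306 -0.3284  0.0285]
grip t=62.8 op=0.0105 F [ 0.25 -0.05  2.17] p [ 0.5306 -0.3285  0.0286]
lift t=64.3 op=0.0109 F [-0.21  0.76 -0.96] p [ 0.5303 -0.3282  0.1284]
over t=66.8 op=0.0106 F [ 0.14  0.52 -0.66] p [0.5806 0.1394 0.1291]
ins False t=69.3 op=0.0104 F [ 0.91  0.37 -0.39] p [0.5808 0.1405 0.0466]
origin z 0.08262993244550619
rel t=70.5 op=0.0260 F [ 0.26  1.19 -0.75] p [0.5803 0.1407 0.1283]
```

View pics/w15.png

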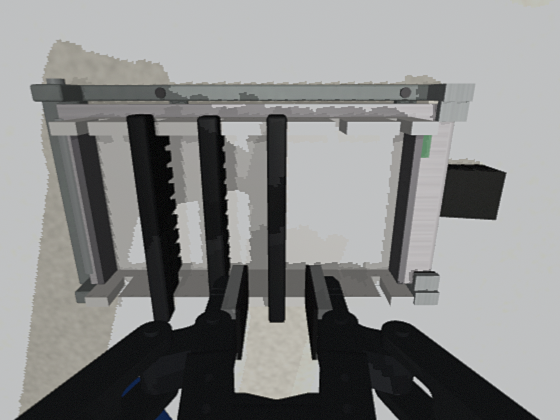

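View pics/c16.png

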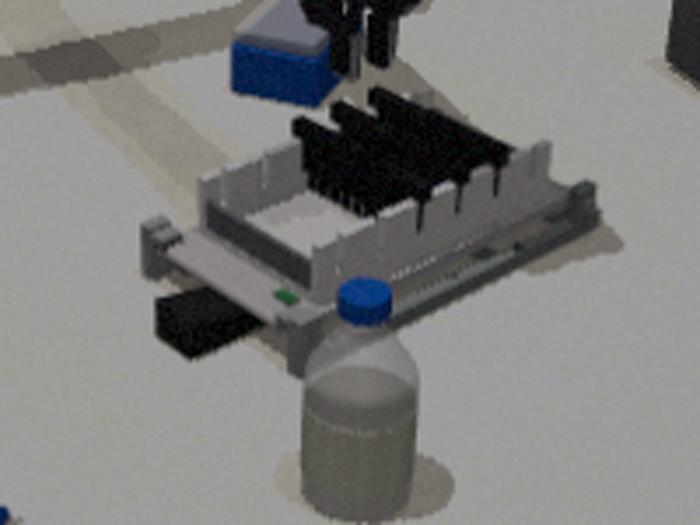

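Both combs sit parallel to the set comb at equal height, at columns 210 and 277 in the wrist view, and the wedge at (472,190) is unmoved. Two combs left.

```bash
python3 - <<'E'
from h import *
ok=True
for i,y in((2,-60),(3,-100)):
    s=pick(i)
    if not .009<s["opening"]<.014: ok=False;break
    lift(i);over(y)
    if ins(y): ok=False;break
    rel()
d=ctrl.read_camera("wrist");cv2.imwrite("pics/w16.png",d["pixels"][:,:,::-1])
d=ctrl.read_camera("scene");crop(d,240,440,150,300,3.5,"pics/c17.png")
E
```

```text
False
down t=74.3 op=0.0320 F [-0.47 -0.22 -0.28] p [ 0.5386 -0.3696  0.0285]
grip t=74.6 op=0.0108 F [-0.18  0.75  2.7 ] p [ 0.5386 -0.3697  0.0286]
lift t=76.0 op=0.0108 F [ 0.92 -0.45 -0.1 ] p [ 0.5383 -0.3693  0.1282]
over t=78.5 op=0.0107 F [ 0.03 -0.17  0.07] p [0.5726 0.1003 0.1291]
ins False t=81.0 op=0.0103 F [ 0.02  0.4  -1.09] p [0.5729 0.1013 0.0466]
origin z 0.08262187961019196
rel t=82.3 op=0.0259 F [ 0.16  0.95 -0.08] p [0.5723 0.1016 0.1284]
False
down t=86.0 op=0.0319 F [-0.    0.04  0.55] p [ 0.5459 -0.4103  0.0285]
grip t=86.3 op=0.0105 F [-0.55 -1.33  1.32] p [ 0.5459 -0.411   0.0287]
lift t=87.7 op=0.0107 F [-0.37 -0.58 -0.62] p [ 0.5456 -0.4106  0.1282]
over t=90.2 op=0.0107 F [-0.2   0.28 -1.63] p [0.5647 0.061  0.1292]
ins False t=92.7 op=0.0107 F [-0.71 -0.59  0.78] p [0.5647 0.0621 0.0467]
origin z 0.08268748681352159
rel t=94.0 op=0.0261 F [-0.16  0.57  0.2 ] p [0.5643 0.0624 0.1284]
```

View pics/w16.png

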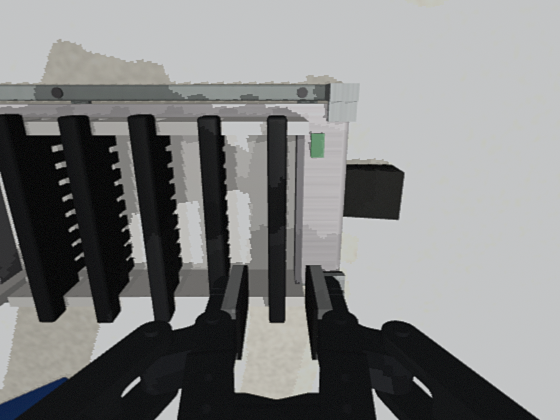

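View pics/c17.png

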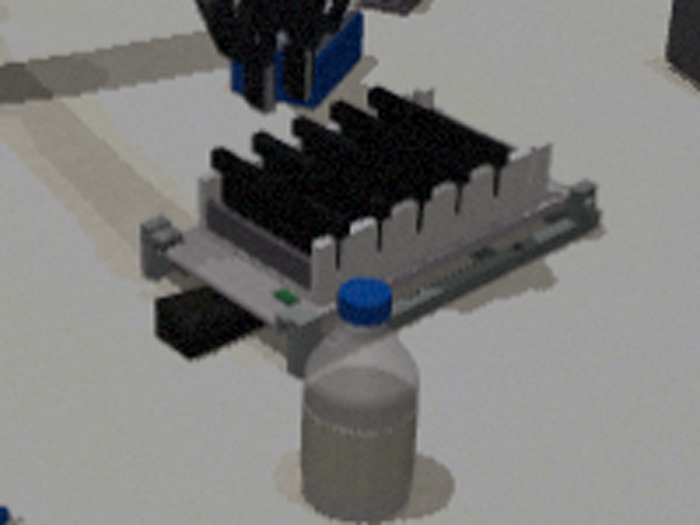

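All five combs stand in slots at equal height, and the wedge heel sits at (345–403, 165–218). I'll move clear, measure the wedge from above, then push it again to check it's still tight.

```bash
python3 - <<'E'
from h import *
np.set_printoptions(precision=4,suppress=True)
ctrl.set_gripper(.012,40)
ctrl.servo_line([.55,-.05,.25],.2,orientation=ori(AX-np.pi/2))
ctrl.move_ptp([.50,.06,.3],ori(-.2))
d=ctrl.read_camera("wrist");np.save("w17.npy",d,allow_pickle=True);crop(d,220,420,0,235,2.5,"pics/c18.png")
o=np.load("w8.npy",allow_pickle=True).item()
for q in(o,d):
    k=cv2.inRange(q["pixels"],(0,0,0),(60,60,60));k[:180]=0;k[240:]=0
    for c in cv2.findContours(k,0,1)[0]:
        if cv2.contourArea(c)>300:
            b=cv2.boxPoints(cv2.minAreaRect(c));b=b[np.argsort(b[:,1])];P=cast(q,b[2:]+[0,.5],.033);r=P.mean(0)-EDGE;r[2]=0
            v=P[0]-P[1];print(b.round(1).tolist(),"heel along,lat",r@U,r@X,"ang",np.degrees(np.arctan2(v[1],v[0])))
st()
E
```

```text
[[481.29998779296875, 189.60000610351562], [497.0, 214.0], [432.20001220703125, 221.10000610351562], [447.79998779296875, 245.5]] heel along,lat -0.06217990544652066 0.15484017352833848 ang 115.18521916997705
[[310.0, 191.0], [341.0, 191.0], [341.0, 223.0], [310.0, 223.0]] heel along,lat -0.04718254188856724 -0.0015941188877505474 ang -11.427985839004661
[[478.1000061035156, 191.6999969482422], [494.0, 214.0], [437.5, 220.6999969482422], [453.3999938964844, 243.0]] heel along,lat -0.05844142113337022 0.16195064838463902 ang 117.82140987515623
[[310.0, 192.0], [341.0, 192.0], [341.0, 224.0], [310.0, 224.0]] heel along,lat -0.04711606832030232 -0.0016982221460769993 ang -11.418041102699666
 t=96.2 op=0.0121 F [-0.2 -1.4  0.5] p [0.4998 0.0597 0.2998]
```

View pics/c18.png

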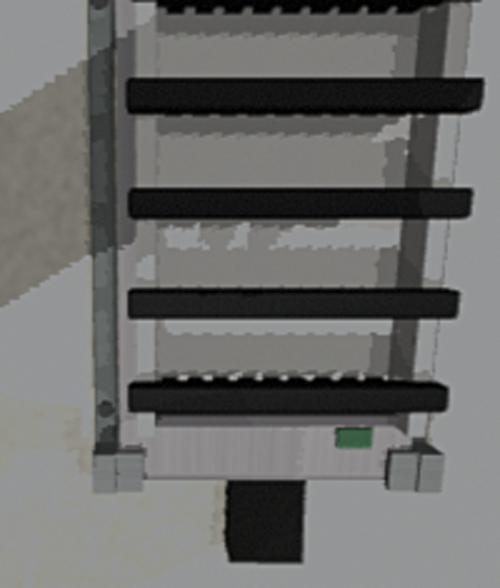

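```bash
python3 - <<'E'
from h import *
np.set_printoptions(precision=4,suppress=True)
d=np.load("w17.npy",allow_pickle=True).item()
f=lambda L:np.array([[a/2.5+220-.3,b/2.5-.3] for a,b in L])
def rep(n,L,z):
    p=cast(d,f(L),z);print(n,"lat",((p-C)@X).round(4),"mid",((p-C)@X).mean().round(4),"t",((p-C)@U).round(4))
rep("posts",[(94,490),(442,491)],.046)
for y,L in((-100,[(129,411),(447,411)]),(-60,[(129,317),(458,317)]),(-20,[(129,216),(471,216)]),(20,[(128,112),(482,110)])): rep(y,L,.098)
rep("wall outer/inner -80",[(137,350),(430,350)],.082);rep("inner",[(155,350),(415,350)],.082)
crop(d,260,410,20,200,3.3,"pics/c19.png")
E
```

```text
posts lat [-0.0883  0.089 ] mid 0.0003 t [-0.1564 -0.1567]
-100 lat [-0.0695  0.0686] mid -0.0005 t [-0.1055 -0.1054]
-60 lat [-0.0693  0.0686] mid -0.0003 t [-0.0657 -0.0656]
-20 lat [-0.0692  0.0692] mid 0.0 t [-0.0258 -0.0257]
20 lat [-0.0694  0.0687] mid -0.0004 t [0.0124 0.0132]
wall outer/inner -80 lat [-0.0661  0.0636] mid -0.0013 t [-0.0814 -0.0813]
inner lat [-0.0581  0.0569] mid -0.0006 t [-0.0814 -0.0813]
```

View pics/c19.png

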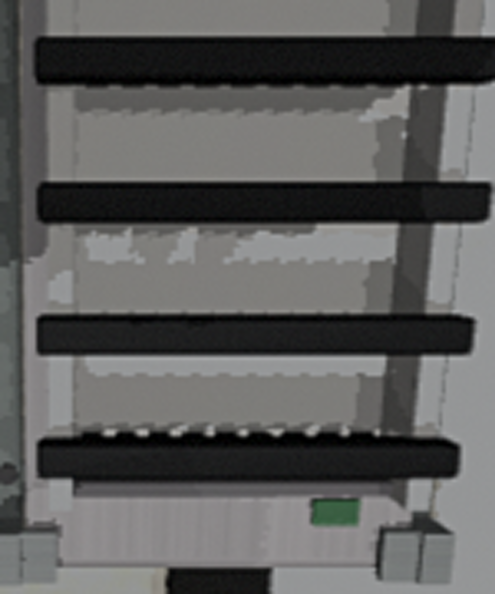

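The combs are centred within 1 mm and the wedge has not moved. One confirming push on the heel, a last look, then I'll hand in.

```bash
python3 - <<'E'
from h import *
np.set_printoptions(precision=4,suppress=True)
b=EDGE-.0016*X-.10*U
ctrl.servo_line([b[0],b[1],.15],.15,orientation=ori(AX))
ctrl.servo_line([b[0],b[1],-.023],.08,threshold=6)
t=EDGE-.0016*X-.045*U
print(ctrl.servo_line([t[0],t[1],-.023],.015,threshold=23));s=st();q=s["tcp_pos"]-EDGE;print("along",q[:2]@U[:2])
p=s["tcp_pos"]-.05*U;ctrl.servo_line([p[0],p[1],-.023],.08);ctrl.servo_line([p[0],p[1],.2],.15)
ctrl.move_ptp([.45,-.10,.3],ori(-.2));ctrl.dwell(1)
d=ctrl.read_camera("scene");crop(d,240,440,150,300,3.5,"pics/c20.png")
d=ctrl.read_camera("wrist");cv2.imwrite("pics/w20.png",d["pixels"][:,:,::-1])
st()
E
```

```text
Traceback (most recent call last):
cell.PlanningError: the arm cannot follow that straight line within its joint ranges
```

```bash
python3 - <<'E'
from h import *
np.set_printoptions(precision=4,suppress=True)
print(ctrl.sense()["joint_pos"])
b=EDGE-.0016*X-.10*U
ctrl.move_ptp([b[0],b[1],.18],ori(AX));print(ctrl.sense()["joint_pos"])
ctrl.servo_line([b[0],b[1],-.023],.08,threshold=6)
t=EDGE-.0016*X-.045*U
print(ctrl.servo_line([t[0],t[1],-.023],.015,threshold=23));s=st();q=s["tcp_pos"]-EDGE;print("along",q[:2]@U[:2])
p=s["tcp_pos"]-.05*U;ctrl.servo_line([p[0],p[1],-.023],.08);ctrl.servo_line([p[0],p[1],.2],.15)
ctrl.move_ptp([.45,-.10,.3],ori(-.2));ctrl.dwell(1)
d=ctrl.read_camera("scene");crop(d,240,440,150,300,3.5,"pics/c20.png")
d=ctrl.read_camera("wrist");cv2.imwrite("pics/w20.png",d["pixels"][:,:,::-1])
st()
E
```

```text
[-1.701  -0.1964  1.3973  1.8558  0.2009  1.3258 -0.559 ]
[-0.8704  0.3847  1.1654  1.9112 -0.3942  1.1053  0.2489]
False
 t=103.6 op=0.0117 F [ -2.38 -17.9   -1.86] p [ 0.5447 -0.0487 -0.0228]
along -0.05918128319626171
 t=107.9 op=0.0121 F [0.23 0.17 0.16] p [ 0.45 -0.1   0.3 ]
```

View pics/c20.png

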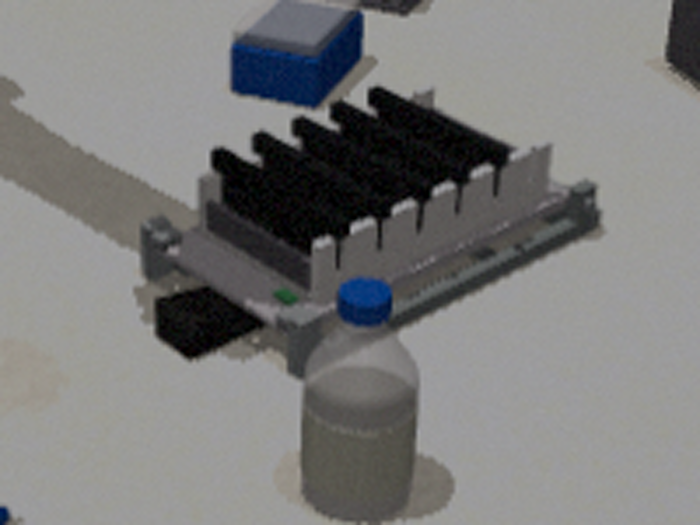

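View pics/w20.png

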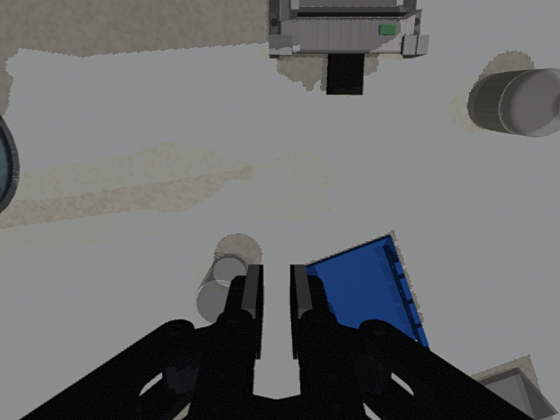

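The wedge held against an 18 N push, all combs are seated, the stand is empty and the bystanders are untouched. Handing in.

```bash
python3 - <<'E'
from cell import ctrl
print(ctrl.finish_job(),ctrl.sense()["time_s"])
E
```

```text
the job is handed in; nothing more can be done
the job is handed in; nothing more can be done
```

The gel caster is ready and I handed the job in at about 108 s; no verdict is reported.

**Wedge:** I carried it to the platform's free edge, slid its tip under, and drove it home from the heel. Pushes of 22 N and then about 26 N jammed it. After all the combs were placed, the camera showed the heel within 0.1 mm of where it had been. A final 18 N check push left the finger about 1 mm farther forward than before; I took the wedge as tight. It was never knocked loose. I had no direct reading of the platform angle or the wedge contact force. I judged both from the wedge's depth, the push forces and the pictures.

**Combs:** The four spare combs from the stand are in the tray slots at y = 20, −20, −60 and −100 mm. All four went down without meeting resistance and came out centred within about 1 mm. The comb already set at y = 60 was left alone, and the stand is empty. The bottle, beaker and tip box look undisturbed.

**Checks that disagreed or failed:**
- **Finger length:** The real fingertips were about 31 mm short of the reported TCP. I noticed when the first wedge grasp closed in the air above it, confirmed it by touching the bench, and corrected all later heights.
- **Check push:** It was set to stop at 23 N but ran its full path and reached only 18 N.
- **Approach move:** One straight-line move was refused by the planner with nothing moved. I replaced it with a joint-space move.

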